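True a trolley castor: find the tyre's high spot at the pointer and set the brake

ROBOT

A 7-joint arm with a two-finger parallel gripper is mounted at the origin on the work surface. World frame = base frame: x ahead of the robot, y to its left, z up, the work surface at z = 0. Lengths are in mm, angles in rad, forces in N, time in s.
With the tool pointing down it reaches from about 400 to 750 mm from the base axis. Payload 19.5 kg.
Tool frame: the origin (TCP) lies at the very end of the fingers, on their centre line; the grasp point (between the pads) lies 19 mm behind it; z points along the fingers, y is the line along which they close (so a half turn about z gives the same grasp; the last joint's range is limited). The gripper opens to 85 mm and grips with 20 to 120 N. Pads are 22 mm wide; open, the fingers measure 114 mm over their backs; the gripper's body (76 mm by 85 mm) begins 54 mm behind the grasp point. The pads swing forward as they close: fully open they stand 13 mm farther back than shut.
Start: joints at [1.21, 0.707, -0.028, 1.485, 0.022, 0.951, -0.075], TCP at [180.213, -546.002, 231.268] pointing down, gripper open.
Joint ranges: [-2.71, 2.71], [-0.32, 2.16], [-1.57, 1.52], [0, 2.45], [-1.46, 4.6], [0, 2.02], [-2.83, 2.83]. Speed limits (rad/s): [1.89, 1.89, 2.57, 2.57, 3.01, 3.01, 3.01].

INTERFACE

Orientations are given as a unit quaternion [x, y, z, w].
In Python, from cell import get_obs, grab_frame, finish_job gives the robot as it stands.
- The arm moves only by the shell command python3 -m crank 'ROWS' [FORCE]. ROWS is JSON, a list of rows, each a list of 7 numbers: the closure, from -1 (fully open) to 1 (shut), then the shift along the tool's x, y, z in cm, then the turn, a rotation vector about the tool's x, y, z in rad. A call has 1 to 10 rows; each row is the pose to reach, as a shift and turn from the pose commanded when the call began, along the tool's axes at that moment; what a row does not reach only later rows make up. A row lasts 1/10 s, in which the tool goes at most 50 mm and 8.59 degrees, less where a joint would pass 70% of its speed; a pose out of reach is approached as far as the arm can. A call with a gripper value outside its range is refused whole. The fingers move at their own pace and stop on an object; FORCE is the grip in N (left out, the last holds). Time passes only in rows, so rows that repeat a pose let the fingers close. It gives the time, the measured TCP pose, the force, the opening and the grip force at its end, in the units of the state.
- get_obs(): the state, without advancing time (a new reading comes with each control period).
- grab_frame(name): name is "scene" or "top"; returns a dict with "frame" (480x640x3 uint8, red, green, blue), "z_map" (480x640 float32, mm along the optical axis (not along the pixel's ray), 0 where there is no reading), "fx", "fy", "cx", "cy" (pixels), "dist" ([k1, k2, p1, p2, k3] as OpenCV has them; the pictures are not rectified), "world_from_camera" (4x4, takes a point from camera to world coordinates). Camera axes: x right, y down, z forward; pixel columns grow to the right and rows downward; lengths in mm; the calibration is good to about 2 mm. A picture is of the moment at which its call begins.
- finish_job(): hands the job in; it is judged then, once.
The state is a dict: "time_s": time; "joint_pos": joint angles; "joint_vel": joint speeds; "effort": joint torques, N m; "eef_pos": TCP position; "ee_rot": TCP orientation; "ft_force": force on the tool from outside, world axes, zero at the start; "torque": the same for the moment, N m; "finger_gap": opening from 0.0 (shut) to 1.0 (fully open); "grasp_force": force on a finger pad.
Only numpy, scipy, OpenCV 4.12 (cv2) and the standard library are available. Lean on these libraries where they do the work, as an engineer would, in place of code of your own. Each camera call takes 0.05 s, during which the arm holds its last target. There are 200 camera calls.

TASK

The trolley's spare castor wheel sits in a small truing stand held in the green vise, and its tyre has one high spot. Turn it slowly by the crank knob (no faster than a turn in three seconds), feel where the tyre drags hardest on the fixed red pointer, stop the wheel with the middle of that high spot at the pointer and let go of it there. Then push the yellow brake tab towards the wheel until its rubber shoe presses firmly but gently on the tyre (a push of about 8 to 15 N), and leave the wheel standing at its high spot, braked, with nothing else on the shelf disturbed.

Things in the scene. Friction and masses are not known exactly. Their poses are not given: they have to be found in the camera images.
- vise: green cast vise bolted to the shelf's far edge; its jaws clamp a dark steel beam (22 x 22 mm, top 88 mm up) that runs towards the robot and carries spindle, pointer and brake. Never moves. Origin on the shelf under the jaws; x along the beam away from the robot, z up. A screw with upright handle sticks out 106 mm to its +y side, 109 mm high.
- spindle (a point): on the fixed upright axis of the wheel, 134 mm above the shelf (top of the crank arm). The grey castor wheel turns freely either way without stop: 125 mm across, tyre 98 to 128 mm up, bored 3.5 mm off centre, so one side runs high; where that is relative to the crank arm is unknown and differs each time. Bearing drag about 1 N at the knob.
- knob_mid (a point): centre of the black crank knob with a red top: upright round sleeve 18 mm across, 136 to 180 mm above the shelf, spinning freely on its pin at the end of a flat crank arm (20 mm wide, top 134 mm up). It stands 42 mm from the spindle axis and goes round with the wheel; gripped from above it can be led round in a circle without turning the gripper.
- knob: the same knob sleeve as a body; origin at the centre of its foot, 136 mm above the shelf; its yaw means nothing as it spins freely.
- pointer: fixed red post on the beam, vise side of the wheel (12 x 22 x 36 mm, top 124 mm up), with a stiff sprung red rod towards the tyre; origin at its foot. The tyre clears it except within about 1 rad either side of the high spot, where it rubs ever harder, to a press of 14.6 N at the high spot: felt as up to about 11 N drag against the knob's motion, symmetrical about the high spot.
- pointer_tip (a point): the tip of the red pointer's rod, 64 mm from the spindle axis, 113 mm above the shelf, on the line from the spindle along the vise's +x.
- brake_tab (a point): centre (128 mm up) of the face to push on the yellow brake tab, the face away from the wheel. Tab: upright plate 40 mm wide across the beam, 8 mm thick, 93 to 151 mm up. The brake slides along the beam to the vise's +x with 4 N friction, stays where left, starts with its shoe 6 to 17 mm clear of the tyre. Behind this face the beam goes on for 48 mm or more, top 88 mm up.
- brake_pad: black rubber shoe (20 mm across) in front of the tab, facing the tyre opposite the pointer; sprung, gives 1 mm per 5 N. After release the slide's friction keeps up to about 4 N of the press. More than 20 N would mark the tyre. Origin 25 mm below the centre of its round nose.
- stopper: stainless wine stopper, 62 mm tall, 38 mm across; stands by, to be left alone. Origin at the centre of its underside.
- shaker: matte gold cocktail shaker, 208 mm tall, 88 mm across; stands by, to be left alone. Origin at the centre of its underside.
- corkscrew: red plastic corkscrew lying flat, handle 104 mm long across y, worm 88 mm along +x, 24 mm high; to be left alone. Origin under the middle of the handle.
- mill_a: squat black wooden pepper mill, 84 mm tall, 60 mm across; stands by, to be left alone. Origin at the centre of its underside.
- mill_b: the other squat black pepper mill, same size; stands by, to be left alone. Origin at the centre of its underside.
- tonic: green glass tonic bottle, 150 mm tall, 54 mm across; stands by, to be left alone. Origin at the centre of its underside.
- jigger: steel double-cone jigger, 82 mm tall, 46 mm across; stands by, to be left alone. Origin at the centre of its underside.

How it is judged:
By the outcome, as a careful person would: the job done as asked, in the order asked, and still so for the second after the job is handed in, with the robot touching nothing.
It also fails if it takes over 67 s, if anything falls off the work surface, if the arm or the gripper's body presses on something with over 40 N, if the wrist force passes 120 N, or if a joint passes its speed limit or range.

## Working session

There is one attempt and no reset: what is moved stays moved. The work goes in short steps, Python scripts to look and compute and a shell command to move; the robot and the scene stay as the last step left them, time stands still between calls to the robot, and variables do not carry over. Pictures are saved under pics/ and viewed, at most 10 in all, crops included, and the job is handed in when it is done.

```bash
ls; mkdir -p pics
python3 - <<'E'
from cell import *
import cv2,numpy as np
o=get_obs();print(o)
for n in("scene","top"):
    g=grab_frame(n);cv2.imwrite(f"pics/{n}0.png",g["frame"][:,:,::-1]);np.savez(f"{n}0.npz",**g)
    print(n,g["fx"],g["fy"],g["cx"],g["cy"],g["dist"],g["world_from_camera"],(g["z_map"]>0).mean())
E
```

```text
pics
{'time_s': 0.0, 'joint_pos': array([ 1.21030169,  0.70708658, -0.02761582,  1.48501198,  0.02200331,
        0.95091833, -0.07551938]), 'joint_vel': array([-1.31928399e-03,  4.91059566e-04, -1.54609294e-04, -3.82129140e-04,
        9.66888740e-05,  1.41822983e-04, -2.96321806e-04]), 'effort': array([-6.74453004e-04, -8.83216023e+01,  1.23440411e+00, -2.36175281e+01,
        1.68852671e-02,  6.53447933e-03,  3.94047674e-05]), 'eef_pos': array([ 180.12795993, -545.76652278,  230.83385504]), 'ee_rot': array([ 9.87324396e-01,  1.58714278e-01, -1.09149007e-04, -5.50083159e-04]), 'ft_force': array([-0.53863059,  0.49509092,  0.31893356]), 'torque': array([ 0.01921749, -0.0214054 , -0.03236307]), 'grasp_force': 0.0, 'finger_gap': 0.9995028013919807}
scene 567.7601896750253 567.7601896750253 318.0651276176117 244.6472190957907 [-0.00617098  0.          0.          0.          0.        ] [[-7.67008009e-01  5.09213748e-01 -3.90384520e-01  1.08296638e+03]
 [ 6.41390035e-01  5.91577919e-01 -4.88522659e-01  6.46835417e+02]
 [-1.78195922e-02 -6.25089533e-01 -7.80349626e-01  1.15283612e+03]
 [ 0.00000000e+00  0.00000000e+00  0.00000000e+00  1.00000000e+00]] 0.9959798177083333
top 477.9192180693878 477.9192180693878 310.15473629018214 235.23497012589905 [0.03798684 0.         0.         0.         0.        ] [[-2.90428958e-02 -9.92581270e-01  1.18063257e-01  4.30607793e+02]
 [-9.99386719e-01  3.11456532e-02  1.60041974e-02 -1.26187300e+01]
 [-1.95626239e-02 -1.17526043e-01 -9.92877099e-01  1.39207495e+03]
 [ 0.00000000e+00  0.00000000e+00  0.00000000e+00  1.00000000e+00]] 0.9961588541666667
```

View pics/scene0.png

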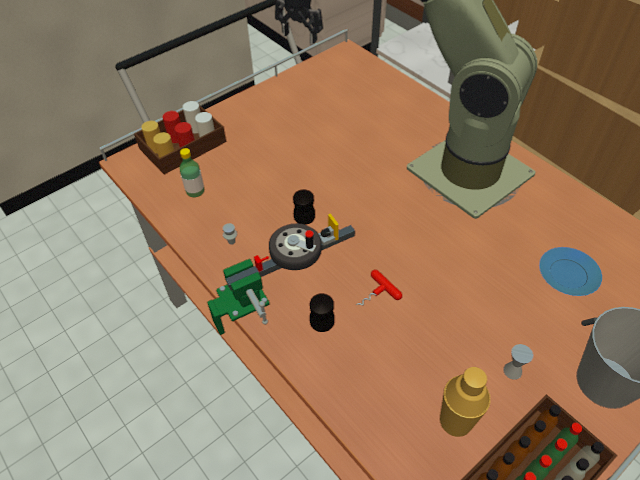

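View pics/top0.png

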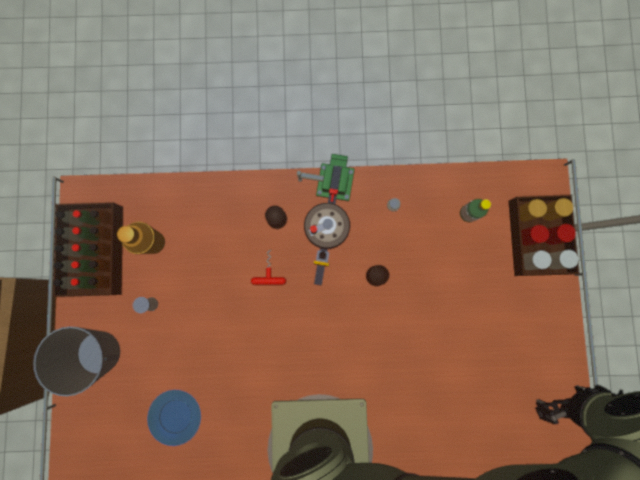

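The scene view shows the vise at (240,295), wheel at (295,245), knob at (309,238), yellow tab at (333,227) and mills at (304,205) and (321,312). In the top view the wheel is at (327,226), knob (313,230), tab (321,262), pointer (333,195), and mills at (276,216) and (377,275).

```bash
cat > h.py <<'E'
import numpy as np,cv2
def load(n): return dict(np.load(n))
def ray(g,u,v):
    K=np.array([[g["fx"],0,g["cx"]],[0,g["fy"],g["cy"]],[0,0,1]],float)
    p=cv2.undistortPoints(np.array([[[u,v]]],float),K,g["dist"])[0,0]
    T=g["world_from_camera"]; return T[:3,3],T[:3,:3]@np.array([p[0],p[1],1])
def onz(g,u,v,z):
    o,d=ray(g,u,v); return o+d*(z-o[2])/d[2]
def dep(g,u,v):
    o,d=ray(g,u,v); return o+d*float(g["z_map"][int(round(v)),int(round(u))])
def blobs(g,lo,hi,roi,amin=6):
    h=cv2.cvtColor(g["frame"],cv2.COLOR_RGB2HSV)
    if lo[0]>hi[0]: m=cv2.inRange(h,(0,*lo[1:]),hi)|cv2.inRange(h,lo,(180,*hi[1:]))
    else: m=cv2.inRange(h,lo,hi)
    x0,y0,x1,y1=roi; k=np.zeros_like(m);k[y0:y1,x0:x1]=m[y0:y1,x0:x1]
    n,l,s,c=cv2.connectedComponentsWithStats(k)
    return [(s[i],c[i],l==i) for i in range(1,n) if s[i][4]>=amin]
E
python3 - <<'E'
from h import *
np.set_printoptions(precision=1,suppress=True)
for n,roi in(("top0.npz",(290,140,360,290)),("scene0.npz",(240,200,360,290))):
    g=load(n); print(n)
    for nm,lo,hi,zs in(("red",(174,190,110),(5,255,255),(180,113,124)),("yel",(20,150,100),(32,255,255),(151,128))):
        for s,c,m in blobs(g,lo,hi,roi):
            print(nm,s,c,[onz(g,*c,z)[:2] for z in zs],dep(g,*c))
g=load("top0.npz")
T=g["world_from_camera"];
# heights map in wheel/beam region
vv,uu=np.mgrid[140:300,290:365]; P=np.array([dep(g,u,v) for u,v in zip(uu.ravel(),vv.ravel())])
t=P[(P[:,2]>120)&(P[:,2]<131)&(P[:,0]>520)]
(c,r)=cv2.minEnclosingCircle(t[:,:2].astype(np.float32)); print("tyre",c,r,len(t))
b=P[(P[:,2]>82)&(P[:,2]<93)]
print("beam",len(b),b[:,:2].min(0),b[:,:2].max(0)); 
bb=b[b[:,0]<560]; print(bb[np.argsort(bb[:,0])][::12])
E
cat > crop.py <<'E'
import sys,cv2
f,o,x0,y0,x1,y1,k=sys.argv[1:];i=cv2.imread(f)[int(y0):int(y1),int(x0):int(x1)]
cv2.imwrite(o,cv2.resize(i,None,fx=int(k),fy=int(k),interpolation=cv2.INTER_CUBIC))
E
python3 crop.py pics/top0.png pics/c1.png 260 145 400 295 4
```

```text
top0.npz
red [330 190   8   8  32] [333.1 192.2] [array([684.7, -55.5]), array([698.7, -57.9]), array([696.4, -57.5])] [695.7 -57.4 127.4]
red [311 227   5   5  18] [312.9 228.8] [array([591. ,  -0.6]), array([599.9,   0.1]), array([598.4,   0. ])] [591.6  -0.5 175.8]
yel [314 261  15   5  42] [320.7 262.9] [array([505.1, -17.8]), array([506.5, -17.9])] [505.  -17.8 153. ]
scene0.npz
red [306 230   7   7  41] [308.9 233.4] [array([591.1,  -0.2]), array([557.3, -44.8]), array([562.8, -37.5])] [591.1  -0.3 179.9]
red [254 255  15  17 101] [259.2 261.7] [array([722.3,  -8.9]), array([697.5, -54. ]), array([701.6, -46.6])] [703.1 -43.8 128.2]
yel [328 214  11  26 140] [333.4 225.1] [array([517.4,  -1.8]), array([504.4, -16.7])] [508.4 -12.1 135. ]
tyre (613.8226318359375, -37.07178497314453) 93.67056274414062 1241
beam 468 [ 448.9 -101.7] [781.5  34.7]
[[448.9 -17.1  86. ]
 [454.5 -11.8  87. ]
 [457.4  -1.1  90.7]
 [462.5 -12.1  87.7]
 [467.7 -20.4  88.5]
 [470.8 -12.3  83.9]
 [475.9 -20.6  87. ]
 [478.9  -4.4  90.9]
 [484.1 -12.7  91.1]
 [487.  -10.1  86.8]
 [492.2 -18.4  87.6]
 [497.6 -24.1  84.7]
 [500.6  -7.8  90. ]
 [544.  -20.1  88.5]]
```

View pics/c1.png

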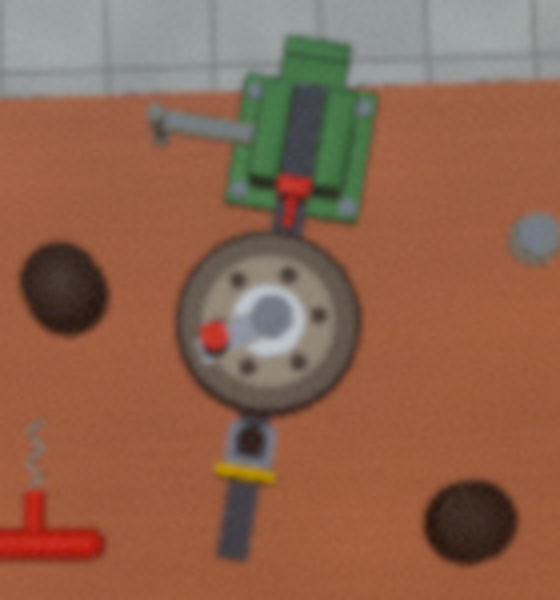

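The crop shows the hub at about full-frame (327.5,224), with the crank pointing left to the knob at (313,229). The pointer rod runs from (333,192) towards the wheel, and the tab is at (321,263). The two views agree on the knob, at (591,0).

```bash
cat >> h.py <<'E'
from scipy.spatial.transform import Rotation as R
def shift(o,target): return np.round(R.from_quat(o["ee_rot"]).inv().apply(np.array(target)-o["eef_pos"])/10,2)
E
python3 - <<'E'
from h import *
from cell import get_obs
np.set_printoptions(precision=3,suppress=True)
g=load("top0.npz")
vv,uu=np.mgrid[195:256,295:360]; P=np.array([dep(g,u,v) for u,v in zip(uu.ravel(),vv.ravel())])
m=((P[:,2]>112)&(P[:,2]<190)).reshape(uu.shape).astype(np.uint8)
n,l,s,c=cv2.connectedComponentsWithStats(m);i=1+s[1:,4].argmax();cn=cv2.findContours((l==i).astype(np.uint8),0,1)[0]
(e)=cv2.fitEllipse(max(cn,key=len));print(e,onz(g,e[0][0]+295,e[0][1]+195,128))
print("hub",onz(g,327.5,224.2,134))
a=np.array([505,-17.8]);b=np.array([696.5,-57.5]);u=(b-a)/np.linalg.norm(b-a);print(u,np.arctan2(u[1],u[0]))
k=np.array([591,-.4]);s=(k-a)@u;p=np.linalg.norm(k-a-s*u);print("spindle",a+u*(s+np.sqrt(42**2-p*p)))
o=get_obs();r=R.from_quat(o["ee_rot"]).as_matrix();print(r)
print(shift(o,[591,-.4,225]))
E
```

```text
((31.871837615966797, 30.564794540405273), (45.489097595214844, 45.68248748779297), 92.26237487792969) [605.492 -37.591 128.   ]
hub [608.267 -39.261 134.   ]
[ 0.979 -0.203] -0.20441509958824822
spindle [607.459 -39.041]
[[ 0.95   0.313 -0.   ]
 [ 0.313 -0.95   0.001]
 [-0.    -0.001 -1.   ]]
[ 56.11 -38.92   0.62]
```

```bash
python3 -m crank '[[0,4,-2.8,0,0,0,0],[0,8,-5.6,0,0,0,0],[0,12,-8.4,0,0,0,0],[0,16,-11.1,0,0,0,0],[0,20,-13.9,0,0,0,0],[0,24,-16.7,0,0,0,0],[0,28,-19.5,0,0,0,0],[0,31,-21.6,0,0,0,0],[0,34,-23.6,0,0,0,0]]' 40
python3 -m crank '[[0,4,-2.8,0,0,0,0.1],[0,8,-5.5,0,0,0,0.2],[0,12,-8.3,0,0,0,0.3],[0,16,-11.1,0,0,0,0.4],[0,20,-13.9,0.3,0,0,0.5],[0,22.1,-15.3,0.6,0,0,0.523],[0,22.1,-15.3,0.6,0,0,0.523],[0,22.1,-15.3,0.6,0,0,0.523]]'
python3 - <<'E'
from h import *
from cell import *
np.set_printoptions(precision=3,suppress=True)
o=get_obs();print(o["time_s"],o["eef_pos"],R.from_quat(o["ee_rot"]).as_matrix(),o["ft_force"],o["finger_gap"],shift(o,[591,-.4,147]))
g=grab_frame("scene");np.savez("s1.npz",**g)
cv2.imwrite("pics/s1.png",cv2.resize(g["frame"][150:300,220:400,::-1],None,fx=4,fy=4))
E
```

```text
time_s: 1.0
eef_pos: [429.9, -213.6, 231.2]
ee_rot: [0.987, 0.159, -0.0, -0.0]
ft_force: [-0.7, -0.8, 0.3]
finger_gap: 0.499
grasp_force: 0.0
time_s: 1.8
eef_pos: [590.8, -0.9, 224.9]
ee_rot: [0.995, -0.102, -0.0, 0.0]
ft_force: [-0.2, -0.8, -0.2]
finger_gap: 0.5
grasp_force: 0.0
1.8 [590.753  -0.92  224.881] [[ 0.979 -0.202 -0.001]
 [-0.202 -0.979 -0.   ]
 [-0.001  0.001 -1.   ]] [-0.221 -0.772 -0.18 ] 0.49978370355260393 [ 0.02 -0.06  7.79]
```

View pics/s1.png

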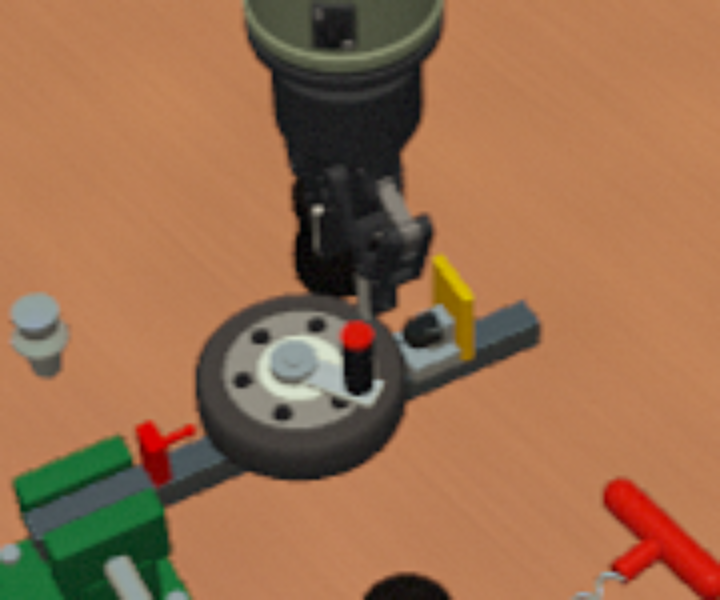

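The gripper is over the knob (crop (357,335)), so I go down and grip it.

```bash
python3 -m crank '[[0,0,0,2,0,0,0],[0,0,-0.05,4,0,0,0],[0,0,-0.05,6,0,0,0],[0,0,-0.05,7.2,0,0,0],[0,0,-0.05,7.8,0,0,0],[0,0,-0.05,7.8,0,0,0]]' 40
python3 -m crank '[[1,0,0,0,0,0,0],[1,0,0,0,0,0,0],[1,0,0,0,0,0,0],[1,0,0,0,0,0,0],[1,0,0,0,0,0,0],[1,0,0,0,0,0,0]]' 40
```

```text
time_s: 2.45
eef_pos: [591.0, -0.7, 147.2]
ee_rot: [0.995, -0.102, -0.0, 0.0]
ft_force: [-0.6, -0.2, -0.4]
finger_gap: 0.501
grasp_force: 0.0
time_s: 3.05
eef_pos: [591.6, -0.7, 148.1]
ee_rot: [0.995, -0.102, 0.001, 0.0]
ft_force: [0.3, -3.9, 6.8]
finger_gap: 0.2
grasp_force: 39.0
```

Run:
```python
import numpy as np
f0=-2.176
for k in range(21):
    a=f0+.3*k; f=a+np.array([.1,.2,.3])
    print(k,round(a,2),[[float(x) for x in np.round([4.2*(np.cos(q)-np.cos(a)),4.2*(np.sin(q)-np.sin(a))],2)] for q in f])
```

```text
0 -2.18 [[0.36, -0.22], [0.73, -0.41], [1.13, -0.55]]
1 -1.88 [[0.41, -0.11], [0.82, -0.17], [1.24, -0.19]]
2 -1.58 [[0.42, 0.02], [0.83, 0.08], [1.24, 0.18]]
3 -1.28 [[0.4, 0.14], [0.77, 0.32], [1.13, 0.54]]
4 -0.98 [[0.34, 0.25], [0.64, 0.54], [0.92, 0.85]]
5 -0.68 [[0.25, 0.34], [0.46, 0.7], [0.63, 1.09]]
6 -0.38 [[0.13, 0.4], [0.23, 0.81], [0.28, 1.22]]
7 -0.08 [[0.01, 0.42], [-0.02, 0.84], [-0.09, 1.25]]
8 0.22 [[-0.11, 0.4], [-0.27, 0.79], [-0.46, 1.17]]
9 0.52 [[-0.23, 0.35], [-0.49, 0.68], [-0.78, 0.98]]
10 0.82 [[-0.32, 0.27], [-0.67, 0.51], [-1.04, 0.71]]
11 1.12 [[-0.39, 0.16], [-0.79, 0.29], [-1.2, 0.37]]
12 1.42 [[-0.42, 0.04], [-0.84, 0.04], [-1.26, -0.0]]
13 1.72 [[-0.41, -0.08], [-0.81, -0.21], [-1.2, -0.37]]
14 2.02 [[-0.37, -0.2], [-0.71, -0.44], [-1.03, -0.71]]
15 2.32 [[-0.29, -0.3], [-0.55, -0.63], [-0.78, -0.99]]
16 2.62 [[-0.19, -0.37], [-0.34, -0.77], [-0.45, -1.17]]
17 2.92 [[-0.07, -0.41], [-0.1, -0.83], [-0.08, -1.25]]
18 3.22 [[0.06, -0.42], [0.15, -0.82], [0.29, -1.22]]
19 3.52 [[0.18, -0.38], [0.39, -0.74], [0.64, -1.08]]
20 3.82 [[0.28, -0.31], [0.59, -0.59], [0.93, -0.84]]
```

```bash
cat > log.py <<'E'
from h import *
from cell import get_obs
o=get_obs();T=R.from_quat([0.9948,-0.102,0,0]).inv()
p=T.apply(o["eef_pos"]-np.array([607.5,-39,0]));f=T.apply(o["ft_force"])
ph=np.arctan2(p[1],p[0]);t=np.array([-np.sin(ph),np.cos(ph)]);n=np.array([np.cos(ph),np.sin(ph)])
s=f"{o['time_s']:.2f} phi {ph:.3f} r {np.hypot(*p[:2]):.1f} ft {t@f[:2]:.1f} fr {n@f[:2]:.1f} fz {f[2]:.1f} gap {o['finger_gap']:.2f} pos {np.round(p[:2],1)}"
print(s);open("log.txt","a").write(s+"\n")
E
python3 log.py
python3 -m crank '[[1,0.36,-0.22,0,0,0,0],[1,0.73,-0.41,0,0,0,0],[1,1.13,-0.55,0,0,0,0]]' >/dev/null; python3 log.py
python3 -m crank '[[1,0.41,-0.11,0,0,0,0],[1,0.82,-0.17,0,0,0,0],[1,1.24,-0.19,0,0,0,0]]' >/dev/null; python3 log.py
python3 -m crank '[[1,0.42,0.02,0,0,0,0],[1,0.83,0.08,0,0,0,0],[1,1.24,0.18,0,0,0,0]]' >/dev/null; python3 log.py
```

```text
3.05 phi -2.167 r 41.5 ft -1.2 fr -3.7 fz -6.8 gap 0.20 pos [-23.3 -34.3]
3.35 phi -1.863 r 41.5 ft -1.3 fr -3.7 fz -7.5 gap 0.20 pos [-12.  -39.8]
3.65 phi -1.564 r 41.6 ft -0.8 fr -4.2 fz -8.1 gap 0.20 pos [  0.3 -41.6]
3.95 phi -1.265 r 41.8 ft -0.8 fr -3.5 fz -7.9 gap 0.20 pos [ 12.6 -39.8]
```

Forces stay small and tracking is good, so I continue round.

```bash
python3 -m crank '[[1,0.4,0.14,0,0,0,0],[1,0.77,0.32,0,0,0,0],[1,1.13,0.54,0,0,0,0]]' >/dev/null; python3 log.py
python3 -m crank '[[1,0.34,0.25,0,0,0,0],[1,0.64,0.54,0,0,0,0],[1,0.92,0.85,0,0,0,0]]' >/dev/null; python3 log.py
python3 -m crank '[[1,0.25,0.34,0,0,0,0],[1,0.46,0.7,0,0,0,0],[1,0.63,1.09,0,0,0,0]]' >/dev/null; python3 log.py
python3 -m crank '[[1,0.13,0.4,0,0,0,0],[1,0.23,0.81,0,0,0,0],[1,0.28,1.22,0,0,0,0]]' >/dev/null; python3 log.py
python3 -m crank '[[1,0.01,0.42,0,0,0,0],[1,-0.02,0.84,0,0,0,0],[1,-0.09,1.25,0,0,0,0]]' >/dev/null; python3 log.py
python3 -m crank '[[1,-0.11,0.4,0,0,0,0],[1,-0.27,0.79,0,0,0,0],[1,-0.46,1.17,0,0,0,0]]' >/dev/null; python3 log.py
python3 -m crank '[[1,-0.23,0.35,0,0,0,0],[1,-0.49,0.68,0,0,0,0],[1,-0.78,0.98,0,0,0,0]]' >/dev/null; python3 log.py
python3 -m crank '[[1,-0.32,0.27,0,0,0,0],[1,-0.67,0.51,0,0,0,0],[1,-1.04,0.71,0,0,0,0]]' >/dev/null; python3 log.py
```

```text
4.25 phi -0.969 r 42.0 ft -1.2 fr -3.4 fz -8.6 gap 0.20 pos [ 23.8 -34.6]
4.55 phi -0.674 r 42.2 ft -1.2 fr -2.4 fz -7.5 gap 0.20 pos [ 33.  -26.3]
4.85 phi -0.387 r 42.4 ft -4.5 fr -0.8 fz -7.6 gap 0.20 pos [ 39.2 -16. ]
5.15 phi -0.126 r 42.4 ft -11.2 fr 1.7 fz -8.3 gap 0.19 pos [42.1 -5.3]
5.45 phi 0.145 r 42.4 ft -16.1 fr 3.5 fz -5.4 gap 0.19 pos [41.9  6.1]
5.75 phi 0.441 r 42.4 ft -17.0 fr 6.0 fz -3.3 gap 0.20 pos [38.3 18.1]
6.05 phi 0.762 r 42.5 ft -12.8 fr 5.7 fz -2.8 gap 0.20 pos [30.7 29.3]
6.35 phi 1.094 r 42.7 ft -4.5 fr 3.9 fz -4.1 gap 0.20 pos [19.6 37.9]
```

```bash
python3 -m crank '[[1,-0.39,0.16,0,0,0,0],[1,-0.79,0.29,0,0,0,0],[1,-1.2,0.37,0,0,0,0]]' >/dev/null; python3 log.py
python3 - <<'E'
import numpy as np
for k in range(11):
    a=1.424-.2*k; f=a-np.array([.07,.13,.2])
    print(k,round(a,2),[[float(x) for x in np.round([4.2*(np.cos(q)-np.cos(a)),4.2*(np.sin(q)-np.sin(a))],2)] for q in f])
E
```

```text
6.65 phi 1.412 r 42.7 ft -1.8 fr 4.1 fz -7.5 gap 0.20 pos [ 6.7 42.2]
0 1.42 [[0.29, -0.05], [0.53, -0.11], [0.81, -0.2]]
1 1.22 [[0.27, -0.11], [0.5, -0.22], [0.76, -0.36]]
2 1.02 [[0.25, -0.16], [0.45, -0.31], [0.67, -0.51]]
3 0.82 [[0.21, -0.21], [0.38, -0.4], [0.56, -0.63]]
4 0.62 [[0.16, -0.24], [0.29, -0.46], [0.42, -0.73]]
5 0.42 [[0.11, -0.27], [0.19, -0.51], [0.27, -0.79]]
6 0.22 [[0.06, -0.29], [0.09, -0.54], [0.1, -0.83]]
7 0.02 [[-0.0, -0.29], [-0.02, -0.55], [-0.06, -0.84]]
8 -0.18 [[-0.06, -0.29], [-0.13, -0.53], [-0.23, -0.81]]
9 -0.38 [[-0.12, -0.27], [-0.23, -0.49], [-0.38, -0.75]]
10 -0.58 [[-0.17, -0.24], [-0.33, -0.44], [-0.52, -0.65]]
```

```bash
python3 -m crank '[[1,0.29,-0.05,0,0,0,0],[1,0.53,-0.11,0,0,0,0],[1,0.81,-0.2,0,0,0,0]]' >/dev/null; python3 log.py
python3 -m crank '[[1,0.27,-0.11,0,0,0,0],[1,0.5,-0.22,0,0,0,0],[1,0.76,-0.36,0,0,0,0]]' >/dev/null; python3 log.py
python3 -m crank '[[1,0.25,-0.16,0,0,0,0],[1,0.45,-0.31,0,0,0,0],[1,0.67,-0.51,0,0,0,0]]' >/dev/null; python3 log.py
python3 -m crank '[[1,0.21,-0.21,0,0,0,0],[1,0.38,-0.4,0,0,0,0],[1,0.56,-0.63,0,0,0,0]]' >/dev/null; python3 log.py
python3 -m crank '[[1,0.16,-0.24,0,0,0,0],[1,0.29,-0.46,0,0,0,0],[1,0.42,-0.73,0,0,0,0]]' >/dev/null; python3 log.py
python3 -m crank '[[1,0.11,-0.27,0,0,0,0],[1,0.19,-0.51,0,0,0,0],[1,0.27,-0.79,0,0,0,0]]' >/dev/null; python3 log.py
python3 -m crank '[[1,0.06,-0.29,0,0,0,0],[1,0.09,-0.54,0,0,0,0],[1,0.1,-0.83,0,0,0,0]]' >/dev/null; python3 log.py
python3 -m crank '[[1,0,-0.29,0,0,0,0],[1,-0.02,-0.55,0,0,0,0],[1,-0.06,-0.84,0,0,0,0]]' >/dev/null; python3 log.py
python3 -m crank '[[1,-0.06,-0.29,0,0,0,0],[1,-0.13,-0.53,0,0,0,0],[1,-0.23,-0.81,0,0,0,0]]' >/dev/null; python3 log.py
python3 -m crank '[[1,-0.12,-0.27,0,0,0,0],[1,-0.23,-0.49,0,0,0,0],[1,-0.38,-0.75,0,0,0,0]]' >/dev/null; python3 log.py
python3 -m crank '[[1,-0.17,-0.24,0,0,0,0],[1,-0.33,-0.44,0,0,0,0],[1,-0.52,-0.65,0,0,0,0]]' >/dev/null; python3 log.py
```

```text
6.95 phi 1.221 r 42.8 ft 2.6 fr 2.8 fz -9.0 gap 0.20 pos [14.7 40.2]
7.25 phi 1.037 r 42.9 ft 7.6 fr 2.4 fz -10.5 gap 0.20 pos [21.8 36.9]
7.55 phi 0.856 r 43.0 ft 12.0 fr 1.4 fz -11.2 gap 0.20 pos [28.1 32.5]
7.85 phi 0.675 r 43.0 ft 15.7 fr 1.0 fz -10.8 gap 0.20 pos [33.6 26.9]
8.15 phi 0.490 r 42.9 ft 16.9 fr 0.6 fz -11.3 gap 0.20 pos [37.9 20.2]
8.45 phi 0.299 r 42.8 ft 15.8 fr -0.8 fz -10.2 gap 0.20 pos [40.9 12.6]
8.75 phi 0.096 r 42.6 ft 13.5 fr 0.5 fz -8.2 gap 0.20 pos [42.4  4.1]
9.05 phi -0.122 r 42.4 ft 9.6 fr 0.6 fz -6.8 gap 0.20 pos [42.1 -5.2]
9.35 phi -0.347 r 42.3 ft 4.6 fr -0.2 fz -7.0 gap 0.20 pos [ 39.8 -14.4]
9.65 phi -0.568 r 42.2 ft 0.1 fr -1.9 fz -7.4 gap 0.20 pos [ 35.6 -22.7]
9.95 phi -0.767 r 42.1 ft 0.9 fr -2.8 fz -7.4 gap 0.20 pos [ 30.3 -29.2]
```

Run:
```python
import re,numpy as np
from scipy.optimize import least_squares
D=[(float(m[1]),float(m[2]),i) for i,l in enumerate(open("log.txt")) for m in [re.search(r"phi (\S+) r \S+ ft (\S+)",l)]][1:]
ph,ft,i=np.array(D).T; d=np.where(i<=12,1,-1)
def mod(p):
    e=ph-p[0]; pr=np.clip(np.cos(e)-np.cos(p[4]),0,None)/(1-np.cos(p[4]))*(abs(e)<p[4])
    return -d*(p[1]+p[2]*pr)+p[3]*pr*np.sin(e)
r=least_squares(lambda p:mod(p)-ft,[.38,1,14,3,1.0]);print(r.x)
J=np.linalg.inv(r.jac.T@r.jac)*2*r.cost/(len(ft)-5);print(np.sqrt(np.diag(J)),np.round(r.fun,1))
for s in(1,-1):
    k=d==s;q=least_squares(lambda p:(mod([*p,r.x[3],r.x[4]])-ft)[k],r.x[:3]);print(s,q.x)
```

```text
[ 0.38672908  0.99701858 15.50400124  2.95780416  0.85852301]
[0.00622855 0.18173234 0.27367816 0.61779591 0.01001238] [ 0.3 -0.2 -0.2  0.2  0.2  0.4 -0.5  0.3  0.7  0.3 -0.7  0.8 -0.7  0.5
  0.6 -0.3 -0.3  0.3  0.4  0.3 -0.1  0.9  0.1]
1 [ 0.38236869  1.07951448 15.64717537]
-1 [ 0.39153347  0.77744132 15.61864169]
```

Run:
```python
import numpy as np
for a,f in((-.776,-.776+.1*np.arange(1,7)),(-.176,np.array([-.08,.02,.12,.22,.31,.38,.42,.42,.42]))):
    print([[float(x) for x in np.round([4.2*(np.cos(q)-np.cos(a)),4.2*(np.sin(q)-np.sin(a))],2)] for q in f])
```

```text
[[0.28, 0.31], [0.52, 0.65], [0.74, 1.02], [0.91, 1.4], [1.04, 1.8], [1.14, 2.21]]
[[0.05, 0.4], [0.06, 0.82], [0.03, 1.24], [-0.04, 1.65], [-0.14, 2.02], [-0.23, 2.29], [-0.3, 2.45], [-0.3, 2.45], [-0.3, 2.45]]
```

```bash
python3 -m crank '[[1,0.28,0.31,0,0,0,0],[1,0.52,0.65,0,0,0,0],[1,0.74,1.02,0,0,0,0],[1,0.91,1.4,0,0,0,0],[1,1.04,1.8,0,0,0,0],[1,1.14,2.21,0,0,0,0]]' >/dev/null; python3 log.py
python3 -m crank '[[1,0.05,0.4,0,0,0,0],[1,0.06,0.82,0,0,0,0],[1,0.03,1.24,0,0,0,0],[1,-0.04,1.65,0,0,0,0],[1,-0.14,2.02,0,0,0,0],[1,-0.23,2.29,0,0,0,0],[1,-0.3,2.45,0,0,0,0],[1,-0.3,2.45,0,0,0,0],[1,-0.3,2.45,0,0,0,0]]' >/dev/null; python3 log.py
```

```text
10.55 phi -0.211 r 42.5 ft -8.4 fr -1.5 fz -8.8 gap 0.20 pos [41.6 -8.9]
11.45 phi 0.352 r 42.5 ft -12.3 fr 3.3 fz -4.4 gap 0.20 pos [39.9 14.7]
```

```bash
python3 -m crank '[[1,-0.04,0.09,0,0,0,0],[1,-0.07,0.17,0,0,0,0],[1,-0.07,0.17,0,0,0,0],[1,-0.07,0.17,0,0,0,0],[1,-0.07,0.17,0,0,0,0]]' >/dev/null; python3 log.py
python3 -m crank '[[1,0,0,0,0,0,0],[1,0,0,0,0,0,0],[1,0,0,0,0,0,0]]' >/dev/null; python3 log.py
```

```text
11.95 phi 0.383 r 42.5 ft -14.9 fr 3.3 fz -4.4 gap 0.19 pos [39.4 15.9]
12.25 phi 0.384 r 42.5 ft -15.9 fr 4.2 fz -4.6 gap 0.19 pos [39.4 15.9]
```

```bash
python3 -m crank '[[1,0.04,-0.1,0,0,0,0],[1,0.08,-0.2,0,0,0,0],[1,0.11,-0.27,0,0,0,0],[1,0.11,-0.27,0,0,0,0],[1,0.11,-0.27,0,0,0,0],[1,0.11,-0.27,0,0,0,0]]' >/dev/null; python3 log.py
```

```text
12.85 phi 0.367 r 42.6 ft -4.0 fr 1.9 fz -7.0 gap 0.19 pos [39.8 15.3]
```

```bash
python3 -m crank '[[1,-0.05,0.13,0,0,0,0],[1,-0.11,0.27,0,0,0,0],[1,-0.13,0.32,0,0,0,0],[1,-0.15,0.37,0,0,0,0],[1,-0.15,0.37,0,0,0,0],[1,-0.15,0.37,0,0,0,0],[1,-0.15,0.37,0,0,0,0]]' >/dev/null; python3 log.py
python3 -m crank '[[1,0.04,-0.1,0,0,0,0],[1,0.08,-0.2,0,0,0,0],[1,0.12,-0.3,0,0,0,0],[1,0.13,-0.33,0,0,0,0],[1,0.13,-0.33,0,0,0,0],[1,0.13,-0.33,0,0,0,0]]' >/dev/null; python3 log.py
```

```text
13.55 phi 0.409 r 42.5 ft -15.7 fr 3.6 fz -4.3 gap 0.20 pos [39.  16.9]
14.15 phi 0.389 r 42.7 ft -1.7 fr 2.1 fz -7.2 gap 0.20 pos [39.5 16.2]
```

```bash
python3 -m crank '[[0.3,0,0,0,0,0,0],[0,0,0,0,0,0,0],[0,0,0,0,0,0,0],[0,0,0,0,0,0,0],[0,0,0,0,0,0,0]]'; python3 log.py
python3 -m crank '[[0,0,0,-2,0,0,0],[0,0,0,-5,0,0,0],[0,0,0,-8,0,0,0],[0,-4,0,-8,0,0,0],[0,-8,0,-8,0,0,0],[0,-12,0,-8,0,0,0],[1,-16,0,-8,0,0,0],[1,-18,0,-8,0,0,0],[1,-18,0,-8,0,0,0],[1,-18,0,-8,0,0,0]]'
python3 - <<'E'
from h import *
from cell import *
np.set_printoptions(precision=2,suppress=True)
T=R.from_quat([0.9948,-0.102,0,0]).inv()
for n,roi in(("top",(290,140,360,290)),("scene",(240,180,380,290))):
    g=grab_frame(n);np.savez(n+"2.npz",**g);cv2.imwrite(f"pics/{n}2.png",g["frame"][:,:,::-1])
    for s,c,m in blobs(g,(174,190,110),(5,255,255),roi):
        w=onz(g,*c,180);p=T.apply(w-[607.5,-39,180]);print(n,s,c,w,p[:2],np.arctan2(p[1],p[0]))
    for s,c,m in blobs(g,(20,150,100),(32,255,255),roi): print(n,"yel",s,c,onz(g,*c,128),onz(g,*c,151))
E
python3 crop.py pics/scene2.png pics/c2.png 220 150 400 300 4
```

```text
time_s: 14.65
eef_pos: [642.0, -63.1, 147.3]
ee_rot: [0.995, -0.102, -0.0, -0.0]
ft_force: [-0.7, 0.6, 0.0]
finger_gap: 0.497
grasp_force: 0.0
14.65 phi 0.405 r 42.1 ft -0.1 fr -0.9 fz -0.0 gap 0.50 pos [38.7 16.6]
time_s: 15.65
eef_pos: [466.4, -26.6, 227.6]
ee_rot: [0.995, -0.102, 0.0, -0.0]
ft_force: [0.0, -0.0, 0.0]
finger_gap: 0.002
grasp_force: 0.0
top [330 190   8   7  26] [333.42 191.96] [685.16 -56.32 180.  ] [79.56  1.2 ] 0.015116254432953377
top [334 205   5   6  20] [336.2  207.45] [644.47 -62.05 180.  ] [40.88 15.07] 0.35309269735496024
scene [270 227   8   6  43] [273.42 229.47] [644.32 -61.23 180.  ] [40.57 14.3 ] 0.3388024959309393
scene [254 255  15  16 106] [259.25 261.59] [722.08  -8.89 180.  ] [106.09 -52.74] -0.4613199130636473
scene [371 270   9  14  92] [375.61 275.53] [557.99 180.39 180.  ] [ -93.   -204.78] -1.9970832037937478
scene [375 286   5   4  12] [377.58 288.08] [576.84 206.13 180.  ] [ -79.77 -233.81] -1.8995724586500968
scene yel [328 214  11  26 140] [333.46 225.24] [504.61 -16.21 128.  ] [517.59  -1.33 151.  ]
```

View pics/c2.png

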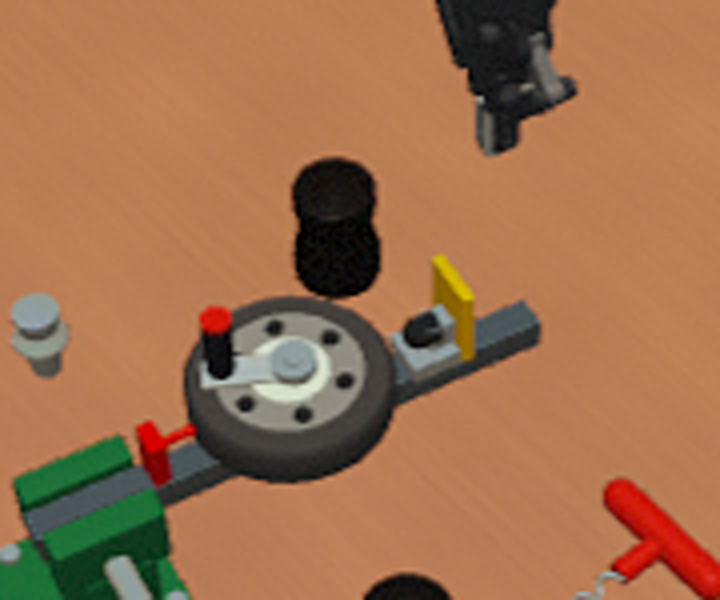

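The knob now stands at (215,320) in the crop with the fingers clear, and both cameras put it at φ≈0.35, against 0.39 by arm reading and fit. The tab is at (452,305) and the mill beside the wheel is untouched. Next I lower the closed fingers behind the tab.

```bash
python3 -m crank '[[1,0,-1.65,0,0,0,0],[1,0,-1.65,3,0,0,0],[1,0,-1.65,7,0,0,0],[1,0,-1.65,10,0,0,0],[1,0,-1.65,11.5,0,0,0],[1,0,-1.65,11.5,0,0,0],[1,0,-1.65,11.5,0,0,0]]'; python3 log.py
for i in 1; do python3 -m crank '[[1,0.3,0,0,0,0,0],[1,0.6,0,0,0,0,0],[1,0.9,0,0,0,0,0],[1,1.2,0,0,0,0,0],[1,1.4,0,0,0,0,0],[1,1.4,0,0,0,0,0]]' >/dev/null; python3 log.py; done
```

```text
time_s: 16.45
eef_pos: [469.5, -10.7, 112.5]
ee_rot: [0.995, -0.102, -0.0, -0.0]
ft_force: [0.4, -0.0, 0.7]
finger_gap: -0.002
grasp_force: 0.0
16.45 phi 3.140 r 140.8 ft 0.0 fr -0.4 fz -0.7 gap -0.00 pos [-140.8    0.3]
17.05 phi 3.141 r 127.1 ft -0.5 fr 0.2 fz 0.6 gap -0.00 pos [-1.271e+02  1.000e-01]
```

```bash
python3 -m crank '[[1,0.1,0,0,0,0,0],[1,0.2,0,0,0,0,0],[1,0.3,0,0,0,0,0]]' >/dev/null; python3 log.py
python3 -m crank '[[1,0.1,0,0,0,0,0],[1,0.2,0,0,0,0,0],[1,0.3,0,0,0,0,0]]' >/dev/null; python3 log.py
python3 -m crank '[[1,0.1,0,0,0,0,0],[1,0.2,0,0,0,0,0],[1,0.3,0,0,0,0,0]]' >/dev/null; python3 log.py
python3 -m crank '[[1,0.1,0,0,0,0,0],[1,0.2,0,0,0,0,0],[1,0.3,0,0,0,0,0]]' >/dev/null; python3 log.py
```

```text
17.35 phi 3.141 r 124.2 ft -0.5 fr -0.6 fz 0.4 gap 0.00 pos [-1.242e+02  1.000e-01]
17.65 phi 3.141 r 121.2 ft -0.0 fr 0.1 fz -0.1 gap 0.00 pos [-1.212e+02  1.000e-01]
17.95 phi 3.141 r 118.6 ft -0.6 fr 3.3 fz -3.3 gap 0.00 pos [-1.186e+02  1.000e-01]
18.25 phi 3.141 r 115.4 ft -0.6 fr 4.7 fz -2.0 gap 0.00 pos [-1.154e+02  1.000e-01]
```

```bash
ok(){ python3 log.py | tee /dev/stderr | awk '{for(i=1;i<NF;i++)if($i=="fr")exit !($(i+1)<7)}'; }
python3 -m crank '[[1,0.07,0,0,0,0,0],[1,0.14,0,0,0,0,0],[1,0.2,0,0,0,0,0]]' >/dev/null; ok &&
python3 -m crank '[[1,0.07,0,0,0,0,0],[1,0.14,0,0,0,0,0],[1,0.2,0,0,0,0,0]]' >/dev/null && ok &&
python3 -m crank '[[1,0.07,0,0,0,0,0],[1,0.14,0,0,0,0,0],[1,0.2,0,0,0,0,0]]' >/dev/null && ok &&
python3 -m crank '[[1,0.07,0,0,0,0,0],[1,0.14,0,0,0,0,0],[1,0.2,0,0,0,0,0]]' >/dev/null && ok &&
python3 -m crank '[[1,0.07,0,0,0,0,0],[1,0.14,0,0,0,0,0],[1,0.2,0,0,0,0,0]]' >/dev/null && ok &&
python3 -m crank '[[1,0.07,0,0,0,0,0],[1,0.14,0,0,0,0,0],[1,0.2,0,0,0,0,0]]' >/dev/null && ok
```

```text
20.05 phi 3.141 r 104.0 ft 1.8 fr 10.7 fz -7.0 gap -0.00 pos [-1.04e+02  1.00e-01]
```

```bash
tail -6 log.txt; python3 -m crank '[[1,0.03,0,0,0,0,0],[1,0.05,0,0,0,0,0],[1,0.05,0,0,0,0,0],[1,0.05,0,0,0,0,0]]' >/dev/null; python3 log.py
```

```text
18.55 phi 3.141 r 113.3 ft 0.3 fr 4.3 fz -2.3 gap 0.00 pos [-1.133e+02  1.000e-01]
18.85 phi 3.141 r 111.2 ft 0.9 fr 4.7 fz -1.7 gap 0.00 pos [-1.112e+02  1.000e-01]
19.15 phi 3.141 r 109.2 ft 0.2 fr 3.8 fz -2.1 gap -0.00 pos [-1.092e+02  1.000e-01]
19.45 phi 3.141 r 107.2 ft 1.6 fr 4.1 fz -1.5 gap -0.00 pos [-1.072e+02  1.000e-01]
19.75 phi 3.141 r 105.3 ft 0.7 fr 5.4 fz -2.9 gap -0.00 pos [-1.053e+02  1.000e-01]
20.05 phi 3.141 r 104.0 ft 1.8 fr 10.7 fz -7.0 gap -0.00 pos [-1.04e+02  1.00e-01]
20.45 phi 3.141 r 103.8 ft 1.9 fr 11.4 fz -7.8 gap 0.00 pos [-1.038e+02  1.000e-01]
```

The push is 11.4 N, in the middle of the asked range. I back away slowly, rise and check.

```bash
python3 -m crank '[[1,-0.1,0,0,0,0,0],[1,-0.25,0,0,0,0,0],[1,-0.5,0,0,0,0,0],[1,-1.2,0,0,0,0,0],[1,-2.5,0,0,0,0,0],[1,-3,0,-3,0,0,0],[1,-3,0,-7,0,0,0],[1,-4,0,-11,0,0,0],[1,-6,0,-13,0,0,0],[1,-6,0,-13,0,0,0]]'
python3 - <<'E'
from h import *
from cell import *
np.set_printoptions(precision=2,suppress=True)
T=R.from_quat([0.9948,-0.102,0,0]).inv()
for n,roi in(("top",(290,140,360,290)),("scene",(240,180,350,290))):
    g=grab_frame(n);cv2.imwrite(f"pics/{n}3.png",g["frame"][:,:,::-1])
    for s,c,m in blobs(g,(174,190,110),(5,255,255),roi):
        w=onz(g,*c,180);p=T.apply(w-[607.5,-39,180]);print(n,s,c,w,p[:2],np.arctan2(p[1],p[0]))
E
python3 crop.py pics/scene3.png pics/c3.png 200 140 400 290 4
```

```text
time_s: 21.45
eef_pos: [447.1, -5.8, 244.6]
ee_rot: [0.995, -0.102, 0.002, -0.001]
ft_force: [0.6, 0.2, -0.3]
finger_gap: -0.005
grasp_force: 0.0
top [330 190   8   8  27] [333.52 192.15] [684.67 -56.55 180.  ] [79.12  1.53] 0.019307075772831552
top [334 205   5   6  20] [336.2  207.45] [644.47 -62.05 180.  ] [40.88 15.07] 0.35309269735496024
scene [270 227   8   6  42] [273.36 229.4 ] [644.32 -61.46 180.  ] [40.61 14.52] 0.3434455392201927
scene [254 255  15  17 105] [259.23 261.54] [722.03  -9.03 180.  ] [106.06 -52.59] -0.4603297219437003
```

View pics/c3.png

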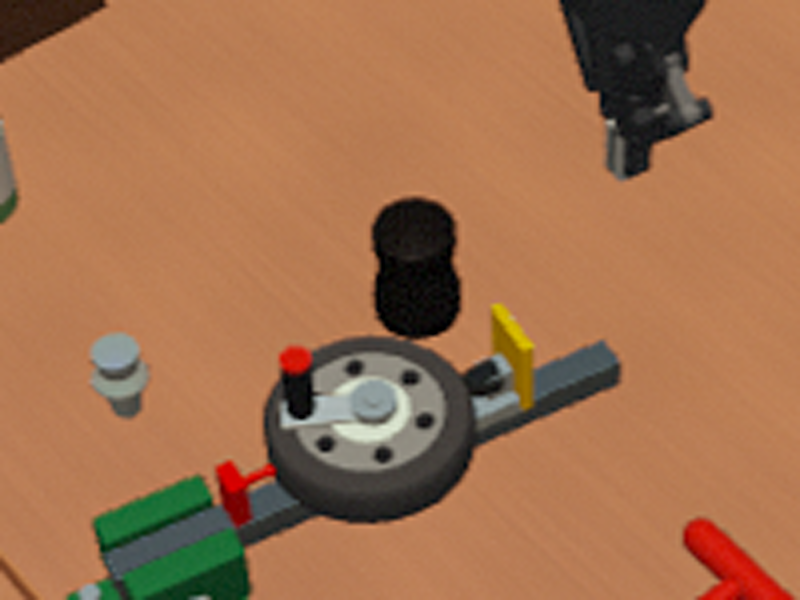

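The shoe at (485,378) now rests on the tyre and the knob at (297,358) has not moved. The fingers are clear and everything else stands as before, so I hand it in.

```bash
python3 -c "from cell import *;print(finish_job())"
```

```text
the job is handed in; nothing more can be done
None
```

I handed the job in at about 21.5 s (verdict not shown): the wheel stands within about 0.04 rad of the high spot I felt, the brake was set with an 11.4 N push, and nothing else was seen to move.

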